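Feed a jar along the guide rail into the reader

ROBOT

A 6-joint arm with a two-finger parallel gripper is mounted at the origin on a cart in front of the work surface, level with it; the furniture and walls round the work are solid. World frame = base frame: x ahead of the robot, y to its left, z up, the work surface at z = 0. Lengths are in mm, angles in rad, forces in N, time in s.
With the tool pointing down it reaches from about 350 to 975 mm from the base axis. Payload 7.1 kg.
Tool frame: the origin (TCP) lies at the very end of the fingers, on their centre line; the grasp point (between the pads) lies 19 mm behind it; z points along the fingers, y is the line along which they close (so a half turn about z gives the same grasp; the last joint's range is limited). The gripper opens to 88 mm and grips with 3 to 60 N. Pads are 20 mm wide; open, the fingers measure 115 mm over their backs; the gripper's body (75 mm by 178 mm) begins 61 mm behind the grasp point.
Start: joints at [-1.314, 0.423, 1.63, -0, 1.089, -0.019], TCP at [170.216, -601.358, 222.675] pointing down, gripper open.
Joint ranges: [-3, 3], [-0.9, 2.11], [0.09, 2.58], [-1.31, 4.45], [0.11, 2.69], [-2.54, 2.54]. Speed limits (rad/s): [2.39, 2.39, 3.01, 3.14, 3.14, 3.14].

INTERFACE

Orientations are given as a rotation vector (axis times angle).
In Python, from workcell import get_obs, get_image, job, models gives the robot as it stands.
- The arm moves only by the tool jog_arm, never from a script. Its argument "increments" is one flat list of numbers, 7 for each row, row after row: the turn, a rotation vector about the tool's x, y, z in degrees, then the shift along the tool's x, y, z in mm, then the opening in per cent of the stroke, from 0 (shut) to 100 (fully open). A call has 1 to 12 rows; each row shifts and turns the commanded pose from where the row before left it, along the tool's axes as they then stand; what a row does not reach is not made up. A row lasts 1/8 s, in which the tool goes at most 62.5 mm and 10.7 degrees, less where a joint would pass 70% of its speed; a pose out of reach is approached as far as the arm can. A call is refused whole if a number of a shift passes 62.5 or a number of a turn 10.7, either way. A call with a gripper value outside its range is refused whole. The fingers move at their own pace and stop on an object; the grip force is fixed at half the most. Time passes only in rows, so rows that do not move let the fingers close. It gives the time, the measured TCP pose, the force, the opening and the grip force at its end, in the units of the state.
- get_obs(): the state, without advancing time (a new reading comes with each control period).
- get_image(name): name is "scene" or "top" or "wrist"; returns a dict with "pixels" (400x640x3 uint8, blue, green, red), "depth" (400x640 float32, mm along the optical axis (not along the pixel's ray), 0 where there is no reading), "fx", "fy", "cx", "cy" (pixels), "cam_to_world" (4x4, takes a point from camera to world coordinates); the wrist camera has in their place "tool_from_camera" (4x4, takes a point from camera to tool coordinates, whose origin is the TCP and whose axes are the flange's). Camera axes: x right, y up, looking along -z (the intrinsics and any distortion apply to the point x, -y, -z); pixel columns grow to the right and rows downward; lengths in mm; the calibration is good to about 2 mm. The wrist camera is an equidistant fisheye: a pixel r from the principal point sees the ray r / f radians off the axis. A picture is of the moment at which its call begins: read the wrist's pose just before it.
- job.close_job(): hands the job in; it is judged then, once.
Trained networks look in the newest picture that a camera, given by its name, has taken for a name from the list of things; names that differ only in an ending like _2 or _b are one class to them, and where a whole thing is asked for, a point or a joint stands for the part that bears it (a point fixed in the world has none). Each returns a list of dicts, best first, with "p" (0 to 1); they miss things now and then, are a little off and sometimes report something else, mostly with a low value. They report only what shows in the picture. A call takes as long as a camera call. They do not tell look-alikes from the thing itself.
- models.look_for(target, camera): "centre" ([x, y, z] in mm, in world coordinates, good to about 4 mm: the middle of the surface that is visible of it).
- models.regions_of(target, camera): "region" (400x640 bool, what is visible of it).
The state is a dict: "t": time; "qpos": joint angles; "qvel": joint speeds; "joint_torque": joint torques, N m; "ee_pos": TCP position; "orientation": TCP orientation; "ft_force": force on the tool from outside, world axes, zero at the start; "moment": the same for the moment, N m; "width": finger opening in mm; "grasp_force": force on a finger pad.
Only numpy, scipy, OpenCV 4.12 (cv2) and the standard library are available. Lean on these libraries where they do the work, as an engineer would, in place of code of your own. Each camera call takes 0.05 s, during which the arm holds its last target. There are 200 camera calls.

TASK

Stand the white jar in the yellow-marked bay at the near end of the reader's lane, beside the guide rail, and let go of it. Then push it from behind along the rail - sliding on the deck and touching the rail all the way, never lifted - under the hood until it meets the hidden sprung stop, and hold it on the stop with a steady push of about 11 N for a second (never as much as 18 N). Ease off slowly so that it stays standing by the rail under the hood, and leave the other things on the bench alone.

Things in the scene. Friction and masses are not known exactly. Their poses are not given: they have to be found in the camera images.
- jar: white screw-cap jar, upright and round, 56 mm diameter, 69 mm high (straight body to 52 mm, cap 55 mm wide above), about 0.2 kg; origin at the centre of its underside, z up along its axis. Sliding along deck and rail it drags with about 1 to 3 N, and more as it is pushed harder on to the rail, so that the stop feels less than the push
- station: lane fixed to the bench: grey deck 370 (x) x 100 x 5 mm, top at z = 5 mm, x = -185 to 185, y = -55 to 45 mm, right side open, guide rail on the left, white hood over the far end. Origin on the bench under the lane's centre line, midway along it; x runs along the lane from the near end into the hood (push direction), y left to the rail, z up. All lane measures are in this frame
- rail_face (a point): point on the rail's face, midway along, at the rail's top edge: x = 0, y = +30, z = 45 mm of the station. The aluminium rail has a slick face and runs the whole deck, 12 mm thick, its face in the plane y = +30 mm: a jar touching it has its axis at y = +2 mm
- bay (a point): centre of the yellow-outlined bay on the deck: x = -127, y = -8, z = 5 mm of the station. The bay spans x = -165 to -90, y = -45 to +30 mm (the rail)
- hood_mouth (a point): centre of the hood's roof edge over its mouth: x = 105, y = -6, z = 83 mm of the station. The hood spans x = 105 to 185 mm; roof underside z = 78, top z = 83 mm; its right wall's inner face is at y = -50 mm
- reader: black rear wall of the hood (origin at station x = 185 mm, same axes). Carries the orange sprung stop plate, z = 9 to 55 mm, whose face is at station x = 115 to 145 mm: depth set anew each time, not measured, find it by feel (jar's axis then at x = 87 to 117). It resists with 1.5 N per mm plus 1.2 N per 10 mm/s of speed, hard after 12 mm (18 N). Let go suddenly, it may throw the jar back
- amber_bottle: bystander: brown bottle with black cap, 45 mm diameter, 87 mm high, loose; origin at the centre of its underside
- dish: bystander: round flat dish, 61 mm diameter, 14 mm high, loose; origin at the centre of its underside
- stopper: bystander: small red-brown rubber stopper, 23 mm wide, 22 mm high, loose; origin at the centre of its underside
Mind the look-alikes: they are no part of the job. What is shaped like the jar but blue is not meant.

How it is judged (in metres and radians):
On the way, in this order (a step that is already met when the one before it is completed fails the run):
1. the jar stands upright on the deck in the yellow bay, within 25 mm of the rail, let go (x of jar in the frame of station between -0.17 and -0.085 m and y of jar in the frame of station above -0.023 m and z of jar in the frame of station between 0.003 and 0.008 m and angle between jar's own z axis and vertical below 0.1 rad and contact force between the fingers and jar below 0.1 N), for 0.1 s.
2. halfway along, the jar slides on the deck, upright and within 5 mm of the rail (x of jar in the frame of station between -0.03 and 0.07 m and y of jar in the frame of station above -0.003 m and z of jar in the frame of station below 0.009 m and angle between jar's own z axis and vertical below 0.15 rad), for 0.1 s.
3. the jar is pressed on the stop with 4 to 14 N for half a second (contact force between jar and reader between 4 and 14 N and y of jar in the frame of station above -0.003 m), for 0.5 s.
At the end, for the whole second after the job is handed in: the jar stands still and upright (within 0.1 rad) on the deck with its front under the hood (its axis more than 80 mm along the lane from the station's origin) and within 5 mm of the rail, and is let go (x of jar in the frame of station between 0.08 and 0.125 m and y of jar in the frame of station above -0.003 m and z of jar in the frame of station below 0.008 m and angle between jar's own z axis and vertical below 0.1 rad and linear speed of jar below 0.01 m/s); the robot touches nothing.
It fails at once if past the bay (more than 45 mm beyond it), the jar strays more than 8 mm from the rail while low over the lane (x of jar in the frame of station above -0.045 m and y of jar in the frame of station between -0.08 and -0.006 m and z of jar in the frame of station below 0.05 m).
It fails at once if past the bay, the jar is lifted more than 7 mm off the deck (x of jar in the frame of station above -0.045 m and y of jar in the frame of station above -0.05 m and z of jar in the frame of station between 0.012 and 0.06 m).
It fails at once if the jar bears on the stop with more than 18 N (contact force between jar and reader above 18 N).
It fails at once if the jar is tipped by more than 0.5 rad (angle between jar's own z axis and vertical above 0.5 rad).
It fails at once if another loose thing is moved by more than 15 mm (distance of any of amber_bottle, dish, stopper from where it was at the start of the episode above 0.015 m).
It also fails if it takes over 72 s, if anything falls off the work surface, if the arm or the gripper's body presses on something with over 40 N, if the wrist force passes 120 N, or if a joint passes its speed limit or range.

## Working session

There is one attempt and no reset: what is moved stays moved. The work goes in short steps, Python scripts to look and compute and a tool call to move; the robot and the scene stay as the last step left them, time stands still between calls to the robot, and variables do not carry over. Pictures are saved under pics/ and viewed, at most 10 in all, crops included, and the job is handed in when it is done.

Besides the shell and the picture viewer there is one more tool, called in YAML: its name, and indented under it one key for each argument. jog_arm: Moves the arm, as the interface text tells. Its arguments: {"type":"object","properties":{"increments":{"type":"array"}},"required":["increments"]}

```bash
mkdir -p pics; cat > h.py <<'E'
import numpy as np,cv2
from workcell import get_obs,get_image,job,models
from scipy.spatial.transform import Rotation as R
def world(im,mask=None):
    d=im["depth"];v,u=np.nonzero((d>0) if mask is None else (mask&(d>0)))
    z=d[v,u];x=(u-im["cx"])/im["fx"]*z;y=-(v-im["cy"])/im["fy"]*z
    P=np.c_[x,y,-z,np.ones(len(z))]@np.array(im["cam_to_world"]).T
    return P[:,:3],u,v
E
python3 - <<'E'
from h import *
o=get_obs();print({k:np.round(v,3) for k,v in o.items()})
for c in ("scene","top"):
    im=get_image(c);cv2.imwrite(f"pics/{c}.png",im["pixels"])
    for t in ("jar","station","rail_face","bay","hood_mouth","amber_bottle","dish","stopper"):
        r=models.look_for(t,c)
        print(c,t,[(np.round(a["centre"]).tolist(),round(a["p"],2)) for a in r[:3]])
E
```

```text
{'t': np.float64(0.0), 'qpos': array([-1.314,  0.424,  1.631, -0.   ,  1.089, -0.019]), 'qvel': array([-0.001, -0.001,  0.   ,  0.001,  0.001, -0.001]), 'joint_torque': array([ 2.0000e-03, -5.4462e+01, -2.7367e+01,  6.5000e-02,  2.3000e-02,
       -0.0000e+00]), 'ee_pos': array([ 170.079, -600.822,  221.907]), 'orientation': array([-3.11 , -0.432,  0.   ]), 'ft_force': array([ 0.178, -0.569, -0.206]), 'moment': array([-0.032, -0.004,  0.004]), 'grasp_force': np.float64(0.0), 'width': np.float64(88.01)}
scene jar [([366.0, -422.0, 57.0], 0.97), ([409.0, -321.0, 61.0], 0.96), ([747.0, -92.0, 77.0], 0.36)]
scene station [([580.0, -93.0, 14.0], 0.85)]
scene rail_face [([577.0, -95.0, 16.0], 0.65)]
scene bay [([577.0, -98.0, 17.0], 0.63)]
scene hood_mouth [([584.0, -98.0, 8.0], 0.91)]
scene amber_bottle [([430.0, 67.0, 58.0], 0.8)]
scene dish [([701.0, 98.0, 14.0], 0.93)]
scene stopper [([471.0, -449.0, 19.0], 0.37)]
top jar [([412.0, -333.0, 62.0], 0.79), ([370.0, -437.0, 66.0], 0.65)]
top station [([573.0, -118.0, 3.0], 0.84)]
top rail_face [([574.0, -109.0, 4.0], 0.87)]
top bay [([571.0, -108.0, 4.0], 0.85)]
top hood_mouth [([568.0, -114.0, 3.0], 0.87)]
top amber_bottle [([446.0, 48.0, 63.0], 0.59)]
top dish [([703.0, 94.0, 14.0], 0.94)]
top stopper [([472.0, -455.0, 22.0], 0.39)]
```

View pics/scene.png

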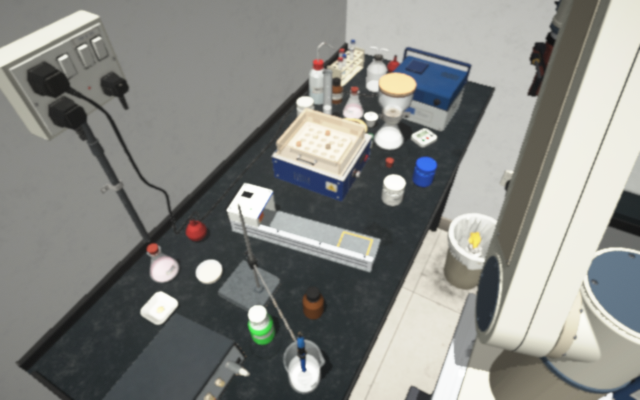

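View pics/top.png

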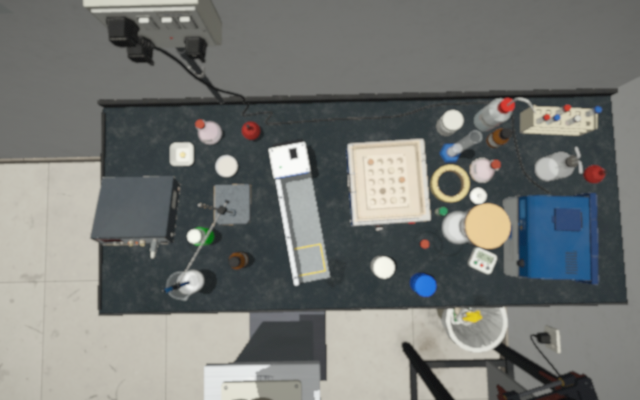

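The white jar is at scene (393,190) / top (383,267). The blue jar-shaped thing at (425,172) / (425,285) is the look-alike, and a white container at top (450,122) is far off at the back. The lane runs from its bay at top (315,260) to its hood at top (290,160), with the rail on its left.

```bash
cat > m.py <<'E'
from h import *
for c in ("scene","top"):
    im=get_image(c);P,u,v=world(im)
    def sel(z0,z1,x0,x1,y0,y1): return (P[:,2]>z0)&(P[:,2]<z1)&(P[:,0]>x0)&(P[:,0]<x1)&(P[:,1]>y0)&(P[:,1]<y1)
    s=sel(40,50,400,735,-190,-30);q=P[s]
    print(c,"rail n",s.sum())
    if s.sum()>20:
        (vx,vy,x0,y0)=cv2.fitLine(q[:,:2].astype(np.float32),cv2.DIST_HUBER,0,.01,.01).ravel()
        if vx<0: vx,vy=-vx,-vy
        t=(q[:,:2]-[x0,y0])@[vx,vy];n=(q[:,:2]-[x0,y0])@[-vy,vx]
        print(" yaw deg",np.degrees(np.arctan2(vy,vx)),"c",x0,y0,"t",np.percentile(t,[0.5,99.5]),"n",np.percentile(n,[2,50,98]),"z",np.median(q[:,2]))
    s=sel(78,95,640,850,-170,0);q=P[s]
    if s.sum()>20: print(" hood",s.sum(),cv2.minAreaRect(q[:,:2].astype(np.float32)),np.median(q[:,2]))
    s=sel(0,10,380,735,-200,-30);q=P[s]; 
    s=sel(60,80,370,460,-370,-290);q=P[s];print(" jar cap",s.sum(),cv2.minEnclosingCircle(q[:,:2].astype(np.float32)) if s.sum() else 0,np.median(q[:,2]))
    px=im["pixels"].reshape(-1,3)[v*640+u].astype(int)
    s=sel(-5,15,380,600,-200,-40)&(px[:,2]-px[:,0]>50)&(px[:,1]-px[:,0]>30);q=P[s];print(" yellow",s.sum(),cv2.minAreaRect(q[:,:2].astype(np.float32)) if s.sum()>3 else 0, np.median(q[:,2]))
    for z0 in (100,150,200,300,400): 
        s=sel(z0,z0+50 if z0<200 else z0+100,350,850,-200,150);q=P[s]
        if s.sum():print(" tall",z0,s.sum(),q.min(0).round(),q.max(0).round())
    a,b=((350,150),(460,210)) if c=="scene" else ((350,240),(460,300))
    cv2.imwrite(f"pics/crop_{c}.png",cv2.resize(im["pixels"][a[1]:b[1],a[0]:b[0]],None,fx=6,fy=6,interpolation=cv2.INTER_CUBIC))
E
python3 m.py
```

```text
scene rail n 601
 yaw deg 9.985783 c 550.8012 -71.22314 t [-151.63989906  178.46139884] n [-8.94281765e+01  1.80531252e-02  5.25856404e+00] z 44.77516899535908
 hood 938 ((703.2360229492188, -91.5057144165039), (89.95437622070312, 99.40769958496094), 9.232189178466797) 83.3921149515669
 jar cap 293 ((413.4615478515625, -334.11083984375), 29.200166702270508) 69.13316545078408
 yellow 134 ((435.0577087402344, -154.13177490234375), (80.7253189086914, 51.00165557861328), 9.407864570617676) 5.521549686900187
 tall 100 345 [442.  58. 100.] [809. 150. 150.]
 tall 150 75 [565.  34. 150.] [850.  78. 200.]
 tall 200 241 [565.  54. 201.] [848.  79. 299.]
 tall 300 203 [566.  36. 300.] [837. 140. 400.]
 tall 400 2665 [811.  11. 400.] [850. 150. 500.]
top rail n 439
 yaw deg 9.419701 c 529.2379 -76.09846 t [-129.10192264  132.60916506] n [-5.80037447e+00  5.03220110e-03  6.01555839e+00] z 45.2292752189237
 hood 1128 ((709.8448486328125, -88.7024917602539), (91.7190933227539, 97.28623962402344), 9.523561477661133) 83.43815978681391
 jar cap 349 ((417.5593566894531, -332.9776611328125), 27.676164627075195) 69.31299390255617
 yellow 129 ((437.92694091796875, -139.4217529296875), (79.91380310058594, 72.53764343261719), 9.985087394714355) 5.409155089526848
 tall 100 230 [451.  59. 100.] [813. 150. 145.]
 tall 150 15 [570.  74. 152.] [575.  78. 198.]
 tall 200 95 [570.  58. 200.] [850.  79. 300.]
 tall 300 109 [571.  39. 302.] [840. 136. 400.]
 tall 400 1171 [817.  23. 400.] [850. 150. 500.]
```

View pics/crop_scene.png

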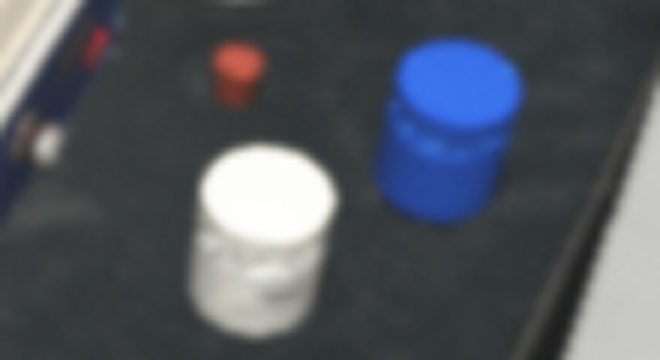

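The crop shows the white jar at (265,240), with the red stopper at (235,75) well clear and the blue twin at (450,130). The white one, 69 mm high and 56 mm across, fits the description. I'm moving above it and turning so that the fingers close along the lane.

jog_arm:
  increments: [0,0,0,51,-32,0,100,0,0,0,51,-32,0,100,0,0,0,51,-32,0,100,0,0,0,51,-32,0,100,0,0,0,51,-32,0,100,0,0,0,51,-32,0,100,0,0,-10.5,0,0,0,100,0,0,-10.5,0,0,0,100,0,0,-10.5,0,0,0,100,0,0,-10.5,0,0,0,100,0,0,-10.5,0,0,0,100,0,0,-10.5,0,0,0,100]

```text
t: 2.5
ee_pos: [412.4, -333.3, 222.8]
orientation: [2.421, 2.001, 0.0]
ft_force: [0.2, -0.2, -0.7]
width: 87.6
grasp_force: 0.0
```

jog_arm:
  increments: [0,0,-10.5,0,0,0,100,0,0,-10.5,0,0,0,100,0,0,0,0,0,0,100,0,0,0,0,0,0,100]

```text
t: 3.0
ee_pos: [412.4, -333.3, 222.7]
orientation: [2.028, 2.399, -0.0]
ft_force: [-0.3, -0.2, 0.5]
width: 88.0
grasp_force: 0.0
```

```bash
cat > w.py <<'E'
from h import *
def wpts(name=None):
    o=get_obs();im=get_image("wrist")
    if name: cv2.imwrite(name,im["pixels"])
    d=im["depth"];v,u=np.nonzero(d>0);z=d[v,u]
    X=(u-im["cx"]);Y=(v-im["cy"]);r=np.hypot(X,Y)/im["fx"];k=np.where(r>1e-6,np.tan(np.minimum(r,1.4))/np.maximum(r,1e-6),1)/im["fx"]
    C=np.c_[X*k*z,-Y*k*z,-z,np.ones(len(z))];C=C[r<1.3];u=u[r<1.3];v=v[r<1.3]
    T=np.array(im["tool_from_camera"]);P=(C@T.T)[:,:3]
    return R.from_rotvec(o["orientation"]).apply(P)+o["ee_pos"],im["pixels"][v,u].astype(int),o,T
E
python3 - <<'E'
from w import *
P,c,o,T=wpts("pics/w1.png")
print(o["ee_pos"],o["orientation"],o["ft_force"]);print(T.round(2))
Rm=R.from_rotvec(o["orientation"]).as_matrix();print(Rm.round(3))
s=(np.abs(P[:,2]-69)<5)&(np.hypot(P[:,0]-415,P[:,1]+333)<50)
q=P[s];print(s.sum(),cv2.minEnclosingCircle(q[:,:2].astype(np.float32)),np.median(q,0))
E
```

```text
[ 412.38591038 -333.29229238  222.70848731] [ 2.02771861e+00  2.39948747e+00 -3.09036920e-06] [-0.28989427 -0.17303623  0.53294541]
[[  -0.      0.95    0.3    82.92]
 [   1.      0.      0.      0.8 ]
 [   0.      0.3    -0.95 -162.57]
 [   0.      0.      0.      1.  ]]
[[-0.167  0.986  0.   ]
 [ 0.986  0.167 -0.   ]
 [-0.     0.    -1.   ]]
2027 ((413.99749755859375, -334.05584716796875), 27.785066604614258) [ 413.8289467  -333.08055915   69.75915   ]
```

jog_arm:
  increments: [0,0,0,-0.8,1.5,50,100,0,0,0,0,0,50,100,0,0,0,0,0,50,100,0,0,0,0,0,30,100,0,0,0,0,0,20,100,0,0,0,0,0,6,100,0,0,0,0,0,0,40,0,0,0,0,0,0,30,0,0,0,0,0,0,30,0,0,0,0,0,0,30,0,0,0,0,0,0,30,0,0,0,0,0,0,30]

```text
t: 4.55
ee_pos: [414.1, -334.1, 17.4]
orientation: [2.023, 2.403, -0.0]
ft_force: [-3.5, 0.2, 6.2]
width: 55.0
grasp_force: 30.0
```

jog_arm:
  increments: [0,0,0,0,0,-10,30,0,0,0,0,0,-40,30,0,0,0,0,0,-40,30,0,0,0,0,0,-20,30,0,0,0,30,10,0,30,0,0,0,40,12,0,30,0,0,0,40,12,0,30,0,0,0,40,12,0,30,0,0,0,30,10,0,30,0,0,0,9,2,0,30,0,0,0,0,0,0,30,0,0,0,0,0,0,30]

```text
t: 6.05
ee_pos: [439.0, -138.5, 126.8]
orientation: [2.024, 2.402, -0.0]
ft_force: [0.7, 0.1, -3.3]
width: 55.0
grasp_force: 30.0
```

```bash
cat > st.py <<'E'
from w import *
P,c,o,T=wpts("pics/w2.png")
print(o["ee_pos"],o["orientation"],o["ft_force"],o["width"])
m=(np.abs(P[:,2]-45)<4)&(P[:,0]>360)&(P[:,0]<720)&(P[:,1]>-150)&(P[:,1]<-30)
q=P[m]
for _ in range(3):
    vx,vy,x0,y0=cv2.fitLine(q[:,:2].astype(np.float32),cv2.DIST_HUBER,0,.01,.01).ravel()
    if vx<0: vx,vy=-vx,-vy
    n=(q[:,:2]-[x0,y0])@[-vy,vx]; q=q[np.abs(n)<9]
n=(q[:,:2]-[x0,y0])@[-vy,vx];t=(q[:,:2]-[x0,y0])@[vx,vy]
print("rail",len(q),np.degrees(np.arctan2(vy,vx)),x0,y0,"n",np.percentile(n,[1,50,99]),"t",np.percentile(t,[.5,99.5]),"z",np.median(q[:,2]))
near=np.array([x0,y0])+t.min()*np.array([vx,vy]);print("near end",near,"-> origin",near+185*np.array([vx,vy])+36*np.array([vy,-vx]))
s=(np.abs(P[:,2]-5)<5)&(P[:,0]>350)&(P[:,0]<560)&(P[:,1]>-230)&(P[:,1]<-60)&(c[:,2]-c[:,0]>50)&(c[:,1]-c[:,0]>30)
print("yellow",s.sum(),cv2.minAreaRect(P[s][:,:2].astype(np.float32)) if s.sum()>5 else 0)
s=(np.abs(P[:,2]-83)<4)&(P[:,0]>640)&(P[:,0]<850)&(P[:,1]>-170)&(P[:,1]<0)
print("hood",s.sum(),cv2.minAreaRect(P[s][:,:2].astype(np.float32)) if s.sum()>5 else 0)
E
python3 st.py
```

```text
[ 439.02951179 -138.49297288  126.80395498] [ 2.02405128e+00  2.40215789e+00 -1.10084195e-05] [ 0.73682145  0.07870747 -3.28594142] 54.97454487310537
rail 4455 9.384607 497.83334 -81.405136 n [-6.35987471  0.01043307  5.68232959] t [-127.37737903  177.03725557] z 45.35897989892861
near end [ 370.83887645 -102.39388554] -> origin [ 559.23302623 -107.74578945]
yellow 493 ((434.95550537109375, -140.940673828125), (79.2040786743164, 69.66854095458984), 9.458818435668945)
hood 4496 ((701.3234252929688, -91.3895263671875), (84.78868865966797, 96.95337677001953), 9.544079780578613)
```

View pics/w2.png

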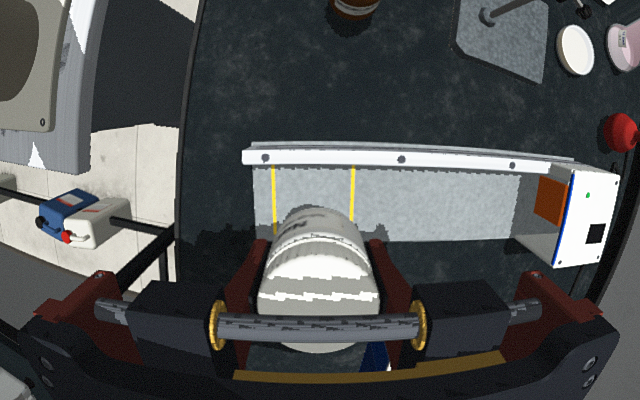

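The jar is held in the gripper at (320,270). The rail, the bay's yellow lines, and the hood with the orange stop at (552,200) are all clear. The rail fit gives the station origin at about (559,-108), yaw 9.4°, and the jar is about 12 mm from the rail. I'm lowering it, then easing left to feel the rail.

jog_arm:
  increments: [0,0,0,0,0,40,30,0,0,0,0,0,40,30,0,0,0,0,0,15,30,0,0,0,0,0,4,30,0,0,0,0,0,2,30,0,0,0,3,0,0,30,0,0,0,3,0,0,30,0,0,0,2,0,0,30,0,0,0,0,0,0,30]

```text
t: 7.22
ee_pos: [437.7, -129.6, 25.9]
orientation: [2.023, 2.403, 0.0]
ft_force: [0.1, 0.1, -2.6]
width: 54.5
grasp_force: 30.0
```

jog_arm:
  increments: [0,0,0,1,0,0,30,0,0,0,1,0,0,30,0,0,0,0,0,0,30]

```text
t: 7.6
ee_pos: [437.2, -127.8, 25.6]
orientation: [-2.023, -2.403, 0.0]
ft_force: [-0.1, 1.0, -3.0]
width: 54.8
grasp_force: 30.0
```

jog_arm:
  increments: [0,0,0,1,0,0,30,0,0,0,0,0,0,30]

```text
t: 7.85
ee_pos: [437.0, -126.8, 25.6]
orientation: [-2.023, -2.403, 0.0]
ft_force: [0.2, 0.1, -2.9]
width: 54.9
grasp_force: 30.0
```

jog_arm:
  increments: [0,0,0,1,0,0,30,0,0,0,0,0,0,30]

```text
t: 8.1
ee_pos: [436.9, -125.8, 25.7]
orientation: [-2.023, -2.403, 0.0]
ft_force: [-0.8, -0.5, -3.2]
width: 55.1
grasp_force: 30.0
```

jog_arm:
  increments: [0,0,0,1,0,0,30,0,0,0,0,0,0,30]

```text
t: 8.35
ee_pos: [436.9, -125.1, 25.7]
orientation: [2.023, 2.403, -0.0]
ft_force: [-0.4, -2.7, -1.7]
width: 54.5
grasp_force: 30.0
```

jog_arm:
  increments: [0,0,0,1,0,0,30,0,0,0,0,0,0,30]

```text
t: 8.6
ee_pos: [437.0, -124.5, 25.8]
orientation: [2.022, 2.403, -0.0]
ft_force: [-1.1, -5.7, -1.7]
width: 54.5
grasp_force: 30.0
```

Rail contact is felt at y ≈ -125. I'm backing off 1.5 mm and setting the jar down.

jog_arm:
  increments: [0,0,0,-1.5,0,0,30,0,0,0,0,0,2,30,0,0,0,0,0,1,30,0,0,0,0,0,0,30]

```text
t: 9.1
ee_pos: [436.7, -125.2, 22.5]
orientation: [-2.023, -2.403, 0.0]
ft_force: [0.7, 1.0, -2.6]
width: 54.7
grasp_force: 30.0
```

jog_arm:
  increments: [0,0,0,0,0,1,30,0,0,0,0,0,0,30]

```text
t: 9.35
ee_pos: [436.8, -125.4, 22.3]
orientation: [-2.024, -2.403, 0.0]
ft_force: [-2.4, -0.4, 10.6]
width: 54.9
grasp_force: 30.0
```

jog_arm:
  increments: [0,0,0,0,0,0,60,0,0,0,0,0,0,80,0,0,0,0,0,0,100,0,0,0,0,0,0,100,0,0,0,0,0,0,100,0,0,0,0,0,-15,100,0,0,0,0,0,-45,100,0,0,0,0,0,-40,100,0,0,0,0,-26,0,100,0,0,0,-9.5,-26,0,100,0,0,0,0,0,0,50,0,0,0,0,0,0,0]

```text
t: 10.85
ee_pos: [388.2, -143.8, 122.3]
orientation: [2.023, 2.401, 0.001]
ft_force: [0.5, 0.2, -0.5]
width: 71.4
grasp_force: 0.0
```

```bash
sed -i 's/w2.png/w3.png/' st.py; cat >> st.py <<'E'
s=(np.abs(P[:,2]-74)<4)&(np.hypot(P[:,0]-437,P[:,1]+125)<50)
print("jar",s.sum(),cv2.minEnclosingCircle(P[s][:,:2].astype(np.float32)),np.median(P[s],0))
s=(P[:,0]>640)&(P[:,0]<780)&(np.abs(P[:,1]+90)<60)&(P[:,2]>8)&(P[:,2]<60)&(c[:,2]-c[:,0]>90)
if s.sum(): print("orange",s.sum(),np.median(P[s],0),((P[s][:,:2]-[559,-108])@[.9864,.164]).mean())
E
python3 st.py
```

```text
[ 388.16915086 -143.77966573  122.31035037] [2.02323870e+00 2.40138183e+00 1.00625657e-03] [ 0.54547451  0.22376453 -0.52994142] 71.40077497954599
rail 4025 9.366113 488.08612 -83.04257 n [-6.62273487 -0.01005678  5.73312052] t [-118.00046892  173.52042199] z 45.286597421268326
near end [ 370.7448183  -102.39700332] -> origin [ 559.13723716 -107.80972114]
yellow 398 ((434.6751403808594, -141.61221313476562), (78.2986068725586, 70.32196807861328), 9.155065536499023)
hood 3294 ((700.6240234375, -91.45571899414062), (84.02516174316406, 97.04546356201172), 9.351317405700684)
jar 3844 ((437.7023010253906, -125.25320434570312), 27.867307662963867) [ 435.41733023 -123.07203739   74.71543879]
orange 242 [681.28396532 -85.80997409  47.65748826] 124.29428545334063
```

View pics/w3.png

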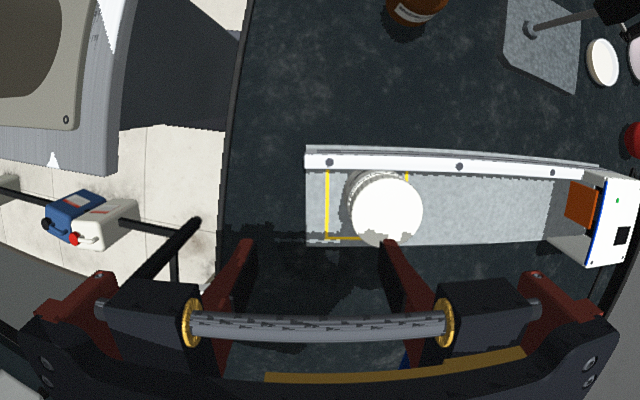

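The jar stands in the bay by the rail at (385,205), released. The orange stop appears at a station x of about 124, so the jar should meet it with its axis near 96. I'm closing the fingers, turning, and going down behind the jar.

jog_arm:
  increments: [0,0,10,0,0,0,0,0,0,10,0,0,0,0,0,0,10,0,0,0,0,0,0,10,0,0,0,0,0,0,10,0,0,0,0,0,0,10,0,0,0,0,0,0,10,0,0,0,0,0,0,10,0,0,0,0,0,0,0,0,0,40,0,0,0,0,0,0,40,0,0,0,0,0,0,24,0,0,0,0,0,0,0,0]

```text
t: 12.4
ee_pos: [386.7, -142.9, 16.3]
orientation: [-3.093, -0.541, 0.005]
ft_force: [-0.4, -0.6, -0.2]
width: 0.5
grasp_force: 0.0
```

jog_arm:
  increments: [0,0,0,2.95,0.55,0,0,0,0,0,2.95,0.55,0,0,0,0,0,2.95,0.55,0,0,0,0,0,2.95,0.55,0,0,0,0,0,1.97,0.36,0,0,0,0,0,1.97,0.36,0,0,0,0,0,1.97,0.36,0,0,0,0,0,1.97,0.36,0,0,0,0,0,1.97,0.36,0,0]

```text
t: 13.52
ee_pos: [409.0, -140.0, 17.6]
orientation: [-3.095, -0.54, 0.0]
ft_force: [-2.5, -1.6, 1.5]
width: -0.0
grasp_force: 1.4
```

jog_arm:
  increments: [0,0,0,1.97,0.36,0,0,0,0,0,1.97,0.36,0,0,0,0,0,1.97,0.36,0,0,0,0,0,1.97,0.36,0,0,0,0,0,1.97,0.36,0,0,0,0,0,1.97,0.36,0,0,0,0,0,1.97,0.36,0,0,0,0,0,1.97,0.36,0,0]

```text
t: 14.52
ee_pos: [424.9, -137.4, 17.7]
orientation: [-3.095, -0.54, -0.0]
ft_force: [-2.6, -1.4, 0.6]
width: 0.3
grasp_force: 0.9
```

```bash
cat > jp.py <<'E'
from w import *
import sys
P,c,o,T=wpts("pics/last.png")
print(o["t"],o["ee_pos"],o["ft_force"])
tip=R.from_rotvec(o["orientation"]).apply([38,0,0])+o["ee_pos"];print("expected jar",tip)
def S(p): d=np.asarray(p)[:2]-[559.1,-107.8];return d@[.9867,.1628],d@[-.1628,.9867]
print("exp station",S(tip))
for n,(Q) in (("wrist",P),("top",world(get_image("top"))[0])):
    s=(np.abs(Q[:,2]-74)<3)&(np.hypot(Q[:,0]-tip[0],Q[:,1]-tip[1])<45)
    if s.sum()>10:
        ce,r=cv2.minEnclosingCircle(Q[s][:,:2].astype(np.float32));print(n,"jar",s.sum(),ce,r,"station",S(ce),np.median(Q[s][:,2]))
E
python3 jp.py
```

```text
14.525 [ 424.90815105 -137.36773952   17.68044716] [-2.56115814 -1.35087087  0.55921829]
expected jar [ 460.66179374 -124.49618065   17.68300362]
exp station (np.float64(-99.84711632705933), np.float64(-0.44838147017818386))
wrist jar 15427 (456.5741882324219, -123.06221008300781) 32.770790100097656 station (np.float64(-103.64690627258304), np.float64(1.63197946685791)) 74.76983696000299
top jar 145 (472.96820068359375, -121.72850036621094) 25.355314254760742 station (np.float64(-87.25380624511722), np.float64(0.2790056173706059)) 74.08719186043027
```

The push works: about 3 N, with the jar on the rail. I'm continuing along the lane.

jog_arm:
  increments: [0,0,0,2.95,0.55,0,0,0,0,0,3.93,0.73,0,0,0,0,0,3.93,0.73,0,0,0,0,0,3.93,0.73,0,0,0,0,0,3.93,0.73,0,0,0,0,0,3.93,0.73,0,0,0,0,0,3.93,0.73,0,0,0,0,0,3.93,0.73,0,0,0,0,0,3.93,0.73,0,0,0,0,0,3.93,0.73,0,0,0,0,0,3.93,0.73,0,0,0,0,0,2.95,0.55,0,0]

```text
t: 16.12
ee_pos: [470.4, -129.9, 17.7]
orientation: [3.095, 0.54, 0.0]
ft_force: [-3.5, -2.1, 1.9]
width: 0.5
grasp_force: 1.4
```

```bash
python3 jp.py
```

```text
16.125 [ 470.38950622 -129.94900131   17.65597779] [-3.52362491 -2.05921812  1.86668512]
expected jar [ 506.14201166 -117.074284     17.65899224]
exp station (np.float64(-53.76350053046653), np.float64(-0.529375519095856))
wrist jar 15405 (501.755859375, -115.40449523925781) 32.8994140625 station (np.float64(-57.819475379638696), np.float64(1.8322706411743166)) 74.73128007541824
top jar 73 (522.892822265625, -116.0302963256836) 22.182682037353516 station (np.float64(-37.06551451232912), np.float64(-2.226304849395752)) 74.77228840455086
```

jog_arm:
  increments: [0,0,0,2.95,0.55,0,0,0,0,0,3.93,0.73,0,0,0,0,0,3.93,0.73,0,0,0,0,0,3.93,0.73,0,0,0,0,0,3.93,0.73,0,0,0,0,0,3.93,0.73,0,0,0,0,0,3.93,0.73,0,0,0,0,0,3.93,0.73,0,0,0,0,0,3.93,0.73,0,0,0,0,0,3.93,0.73,0,0,0,0,0,3.93,0.73,0,0,0,0,0,2.95,0.55,0,0]

```text
t: 17.73
ee_pos: [515.8, -122.5, 17.7]
orientation: [3.095, 0.54, 0.0]
ft_force: [-3.2, -1.5, 2.7]
width: 0.8
grasp_force: 1.7
```

jog_arm:
  increments: [0,0,0,2.95,0.55,0,0,0,0,0,3.93,0.73,0,0,0,0,0,3.93,0.73,0,0,0,0,0,3.93,0.73,0,0,0,0,0,3.93,0.73,0,0,0,0,0,3.93,0.73,0,0,0,0,0,3.93,0.73,0,0,0,0,0,3.93,0.73,0,0,0,0,0,3.93,0.73,0,0,0,0,0,3.93,0.73,0,0,0,0,0,3.93,0.73,0,0,0,0,0,2.95,0.55,0,0]

```text
t: 19.23
ee_pos: [561.2, -115.1, 17.7]
orientation: [3.095, 0.54, 0.0]
ft_force: [-3.0, -2.7, 2.7]
width: 0.5
grasp_force: 1.9
```

```bash
python3 jp.py
```

```text
19.225 [ 561.1942405  -115.10509498   17.70686951] [-3.02978714 -2.66678974  2.69652511]
expected jar [ 596.94627038 -102.22905858   17.71364342]
exp station (np.float64(38.24986424626808), np.float64(-0.6645249157640016))
wrist jar 15417 (592.85986328125, -100.79530334472656) 32.6402702331543 station (np.float64(34.45122171508787), np.float64(1.415428447570802)) 74.78575954368833
```

jog_arm:
  increments: [0,0,0,2.95,0.55,0,0,0,0,0,3.93,0.73,0,0,0,0,0,3.93,0.73,0,0,0,0,0,3.93,0.73,0,0,0,0,0,3.93,0.73,0,0,0,0,0,3.93,0.73,0,0,0,0,0,3.93,0.73,0,0,0,0,0,3.93,0.73,0,0,0,0,0,2.95,0.55,0,0,0,0,0,1.97,0.36,0,0,0,0,0,0.98,0.18,0,0]

```text
t: 20.7
ee_pos: [597.4, -109.2, 17.7]
orientation: [-3.095, -0.54, 0.0]
ft_force: [-2.7, -1.2, 1.5]
width: 0.5
grasp_force: 1.3
```

jog_arm:
  increments: [0,0,0,0.98,0.18,0,0,0,0,0,0.98,0.18,0,0,0,0,0,0.98,0.18,0,0,0,0,0,0.98,0.18,0,0]

```text
t: 21.2
ee_pos: [601.3, -108.5, 17.7]
orientation: [-3.095, -0.54, 0.0]
ft_force: [-2.5, -0.2, 0.2]
width: 0.5
grasp_force: 1.1
```

jog_arm:
  increments: [0,0,0,0.98,0.18,0,0,0,0,0,0.98,0.18,0,0,0,0,0,0.98,0.18,0,0,0,0,0,0.98,0.18,0,0]

```text
t: 21.7
ee_pos: [605.3, -107.9, 17.7]
orientation: [3.095, 0.54, -0.0]
ft_force: [-1.7, -1.7, 0.4]
width: 0.4
grasp_force: 1.1
```

jog_arm:
  increments: [0,0,0,0.98,0.18,0,0,0,0,0,0.98,0.18,0,0,0,0,0,0.98,0.18,0,0,0,0,0,0.98,0.18,0,0]

```text
t: 22.2
ee_pos: [609.2, -107.2, 17.7]
orientation: [3.095, 0.54, 0.0]
ft_force: [-2.7, -0.8, 1.8]
width: 0.2
grasp_force: 1.1
```

jog_arm:
  increments: [0,0,0,0.98,0.18,0,0,0,0,0,0.98,0.18,0,0,0,0,0,0.98,0.18,0,0,0,0,0,0.98,0.18,0,0]

```text
t: 22.7
ee_pos: [613.1, -106.6, 17.7]
orientation: [-3.095, -0.54, 0.0]
ft_force: [-3.1, -1.3, 0.7]
width: 0.3
grasp_force: 1.1
```

jog_arm:
  increments: [0,0,0,0.98,0.18,0,0,0,0,0,0.98,0.18,0,0,0,0,0,0.98,0.18,0,0]

```text
t: 23.08
ee_pos: [616.1, -106.1, 17.7]
orientation: [-3.095, -0.54, 0.0]
ft_force: [-1.8, -0.5, 1.7]
width: 0.6
grasp_force: 1.1
```

jog_arm:
  increments: [0,0,0,0.98,0.18,0,0,0,0,0,0.98,0.18,0,0,0,0,0,0.98,0.18,0,0]

```text
t: 23.45
ee_pos: [618.3, -105.7, 17.6]
orientation: [-3.094, -0.54, 0.003]
ft_force: [-5.6, -2.3, 4.5]
width: 0.8
grasp_force: 3.2
```

jog_arm:
  increments: [0,0,0,0.98,0.18,0,0,0,0,0,0.98,0.18,0,0]

```text
t: 23.7
ee_pos: [619.3, -105.5, 17.6]
orientation: [-3.094, -0.54, 0.005]
ft_force: [-9.7, -3.4, 7.1]
width: 0.6
grasp_force: 4.9
```

jog_arm:
  increments: [0,0,0,0.3,0.05,0,0,0,0,0,0,0,0,0]

```text
t: 23.95
ee_pos: [619.4, -105.5, 17.6]
orientation: [-3.094, -0.54, 0.006]
ft_force: [-8.1, -3.2, 6.7]
width: 0.4
grasp_force: 4.5
```

jog_arm:
  increments: [0,0,0,0.7,0.12,0,0,0,0,0,0.7,0.12,0,0,0,0,0,0,0,0,0]

```text
t: 24.32
ee_pos: [620.3, -105.3, 17.6]
orientation: [-3.094, -0.54, 0.007]
ft_force: [-10.7, -4.0, 8.4]
width: 0.6
grasp_force: 5.6
```

It reads about 11.2 N along the lane. I'm holding there.

jog_arm:
  increments: [0,0,0,0,0,0,0,0,0,0,0,0,0,0,0,0,0,0,0,0,0,0,0,0,0,0,0,0,0,0,0,0,0,0,0,0,0,0,0,0,0,0,0,0,0,0,0,0,0,0,0,0,0,0,0,0,0,0,0,0,0,0,0,0,0,0,0,0,0,0]

```text
t: 25.58
ee_pos: [620.3, -105.3, 17.6]
orientation: [-3.094, -0.54, 0.007]
ft_force: [-10.0, -3.5, 8.8]
width: 0.4
grasp_force: 5.6
```

jog_arm:
  increments: [0,0,0,-0.3,-0.05,0,0,0,0,0,-0.3,-0.05,0,0,0,0,0,-0.3,-0.05,0,0,0,0,0,-0.3,-0.05,0,0,0,0,0,-0.3,-0.05,0,0,0,0,0,-0.3,-0.05,0,0,0,0,0,-0.3,-0.05,0,0,0,0,0,-0.3,-0.05,0,0]

```text
t: 26.58
ee_pos: [620.2, -105.4, 17.6]
orientation: [-3.095, -0.54, 0.0]
ft_force: [-4.1, -0.6, 1.0]
width: 0.5
grasp_force: 1.7
```

jog_arm:
  increments: [0,0,0,-0.3,-0.05,0,0,0,0,0,-0.3,-0.05,0,0,0,0,0,-0.3,-0.05,0,0,0,0,0,-0.3,-0.05,0,0,0,0,0,-0.3,-0.05,0,0,0,0,0,-0.3,-0.05,0,0,0,0,0,-0.3,-0.05,0,0,0,0,0,-0.3,-0.05,0,0]

```text
t: 27.58
ee_pos: [618.1, -105.9, 17.8]
orientation: [3.095, 0.54, 0.001]
ft_force: [0.2, 0.4, -0.0]
width: 0.6
grasp_force: 0.0
```

The push included drag, with part of it pressing down on the deck, so the stop felt only about 5–6 N by my estimate. That is inside the band but near its low end. I'll press again a little firmer, still under 14 N in total, to be sure.

jog_arm:
  increments: [0,0,0,0.5,0.08,0,0,0,0,0,0.5,0.08,0,0,0,0,0,0.5,0.08,0,0,0,0,0,0.5,0.08,0,0,0,0,0,0.5,0.08,0,0,0,0,0,0.5,0.08,0,0,0,0,0,0.5,0.08,0,0,0,0,0,0.5,0.08,0,0,0,0,0,0.5,0.08,0,0,0,0,0,0,0,0,0]

```text
t: 28.82
ee_pos: [619.8, -105.3, 17.6]
orientation: [-3.094, -0.54, 0.008]
ft_force: [-9.4, -3.8, 8.3]
width: 0.5
grasp_force: 5.3
```

jog_arm:
  increments: [0,0,0,0.5,0.08,0,0,0,0,0,0.5,0.08,0,0,0,0,0,0.5,0.08,0,0,0,0,0,0,0,0,0]

```text
t: 29.32
ee_pos: [620.6, -105.1, 17.6]
orientation: [-3.094, -0.54, 0.01]
ft_force: [-10.7, -3.7, 10.9]
width: 0.7
grasp_force: 6.4
```

jog_arm:
  increments: [0,0,0,0.5,0.08,0,0,0,0,0,0.5,0.08,0,0,0,0,0,0.5,0.08,0,0,0,0,0,0,0,0,0]

```text
t: 29.82
ee_pos: [621.6, -104.9, 17.6]
orientation: [-3.093, -0.54, 0.011]
ft_force: [-14.9, -4.8, 12.1]
width: 0.5
grasp_force: 7.5
```

jog_arm:
  increments: [0,0,0,0,0,0,0,0,0,0,0,0,0,0,0,0,0,0,0,0,0,0,0,0,0,0,0,0,0,0,0,0,0,0,0,0,0,0,0,0,0,0,0,0,0,0,0,0,0,0,0,0,0,0,0,0]

```text
t: 30.82
ee_pos: [621.6, -105.0, 17.6]
orientation: [-3.093, -0.54, 0.011]
ft_force: [-14.2, -4.4, 12.5]
width: 0.6
grasp_force: 7.5
```

jog_arm:
  increments: [0,0,0,-0.3,-0.05,0,0,0,0,0,-0.3,-0.05,0,0,0,0,0,-0.3,-0.05,0,0,0,0,0,-0.3,-0.05,0,0,0,0,0,-0.3,-0.05,0,0,0,0,0,-0.3,-0.05,0,0,0,0,0,-0.3,-0.05,0,0,0,0,0,-0.3,-0.05,0,0,0,0,0,-0.3,-0.05,0,0,0,0,0,-0.3,-0.05,0,0,0,0,0,-0.3,-0.05,0,0,0,0,0,-0.3,-0.05,0,0]

```text
t: 32.33
ee_pos: [621.5, -105.0, 17.5]
orientation: [-3.095, -0.54, 0.001]
ft_force: [-4.4, -0.4, 1.5]
width: 0.6
grasp_force: 2.0
```

jog_arm:
  increments: [0,0,0,-0.3,-0.05,0,0,0,0,0,-0.3,-0.05,0,0,0,0,0,-0.3,-0.05,0,0,0,0,0,-0.3,-0.05,0,0,0,0,0,-0.3,-0.05,0,0,0,0,0,-0.3,-0.05,0,0,0,0,0,-0.3,-0.05,0,0,0,0,0,-0.3,-0.05,0,0,0,0,0,-0.3,-0.05,0,0,0,0,0,-0.3,-0.05,0,0,0,0,0,-0.3,-0.05,0,0,0,0,0,-0.3,-0.05,0,0]

```text
t: 33.83
ee_pos: [618.8, -105.8, 18.0]
orientation: [3.094, 0.54, 0.002]
ft_force: [0.1, 0.5, -0.2]
width: 0.8
grasp_force: 0.0
```

jog_arm:
  increments: [0,0,0,-0.5,-0.1,0,0,0,0,0,-0.5,-0.1,0,0,0,0,0,-1,0,0,0,0,0,0,-2,0,0,0,0,0,0,-5,0,0,0,0,0,0,-10,0,0,0,0,0,0,-20,0,0,0,0,0,0,0,0,-40,0,0,0,0,0,0,-40,0,0,0,0,0,0,-20,0,0,0,0,0,0,0,0]

```text
t: 35.2
ee_pos: [582.0, -119.2, 119.2]
orientation: [3.094, 0.54, 0.005]
ft_force: [0.4, 0.1, 0.5]
width: 0.6
grasp_force: 0.0
```

```bash
cat > fin.py <<'E'
from w import *
P,c,o,T=wpts("pics/w5.png");print(o["t"],o["ee_pos"],o["ft_force"])
im=get_image("top");cv2.imwrite("pics/top2.png",cv2.resize(im["pixels"][120:290,220:360],None,fx=4,fy=4))
Q=world(im)[0]
def S(p): d=np.asarray(p)[:,:2]-[559.1,-107.8];return np.c_[d@[.9867,.1628],d@[-.1628,.9867]]
for n,A in (("wrist",P),("top",Q)):
    a=S(A);s=(np.abs(A[:,2]-74)<3)&(a[:,0]>30)&(a[:,0]<104)&(np.abs(a[:,1])<40)
    b=a[s];print(n,s.sum(),"x",b[:,0].min() if len(b) else 0,"y",np.percentile(b[:,1],[1,50,99]) if len(b) else 0, "z",np.median(A[s][:,2]) if len(b) else 0)
    if len(b): print(" circle",cv2.minEnclosingCircle(b.astype(np.float32)))
E
python3 fin.py
```

```text
35.2 [ 581.95705358 -119.23294488  119.23831848] [0.39524361 0.1073488  0.5200485 ]
wrist 3125 x 70.70490353193959 y [-23.4742055    2.28101464  27.63976308] z 74.79038534416293
 circle ((96.43991088867188, 2.168717384338379), 27.351768493652344)
top 0 x 0 y 0 z 0
```

The jar's cap is at a station x of about 97 and y of about +2, at the right height (74.8 mm). It is on the rail under the hood, and the arm is clear. I'm handing in.

```bash
python3 -c "
from workcell import job
print(job.close_job())"
```

```text
the job is handed in; nothing more can be done
None
```

I handed the job in, but no verdict came back: the white jar stands upright under the hood against the rail (axis about 97 mm along the lane). I pressed it on the stop for about a second twice, with a push of about 11 N and then about 15 N (above the 11 N you asked for); the stop itself felt roughly 5–8 N by my estimate.

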